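# Put the four swapped paints back on their own drip saucers

### The arm

A 7-joint arm with a two-finger parallel gripper is mounted at the origin on a cart in front of the work surface, level with it; the furniture and walls round the work are solid. World frame = base frame: x ahead of the robot, y to its left, z up, the work surface at z = 0. Lengths are in mm, angles in rad, forces in N, time in s.
With the tool pointing down it reaches from about 425 to 1025 mm from the base axis. Payload 9.4 kg.
Tool frame: the origin (TCP) lies on the centre line of the jaws, within the pads' length; the fingertips stand 11 mm ahead of it and the grasp point (between the pads) lies 8 mm behind it; z points along the fingers, y is the line along which they close (so a half turn about z gives the same grasp; the last joint's range is limited). The gripper opens to 93 mm and grips with 3 to 60 N. Pads are 15 mm wide; open, the fingers measure 128 mm over their backs; the gripper's body (75 mm by 188 mm) begins 65 mm behind the grasp point.
Start: joints at [-1.404, 0.599, -0.003, 1.599, 0.002, 0.943, -0.08], TCP at [175.015, 703.558, 192.418] pointing down, gripper open.
Joint ranges: [-2.57, 2.57], [-0.35, 1.97], [-1.29, 1.29], [0.11, 2.56], [-1.05, 4.19], [0.11, 1.86], [-2.63, 2.63]. Speed limits (rad/s): [2.22, 2.22, 3.01, 3.01, 3.14, 3.14, 3.14].

### API

Orientations are given as a unit quaternion [w, x, y, z].
In Python, from bench import * gives the robot as it stands.
- The arm moves only by the tool step_arm, never from a script. Its argument "deltas" is a list of rows, each an object with "travel": the shift along the tool's x, y, z in cm, a list of three; "roll": the turn about the tool's z in degrees; "hand": the gripper's target within -1 to 1 (fully open at 1, half-way at 0, shut at -1). A call has 1 to 10 rows; each row shifts and turns the commanded pose from where the row before left it, along the tool's axes as they then stand; what a row does not reach is not made up. A row lasts 1/10 s, in which the tool goes at most 50 mm and 8.59 degrees, less where a joint would pass 70% of its speed; a pose out of reach is approached as far as the arm can. A call with a gripper value outside its range is refused whole. The fingers move at their own pace and stop on an object; the grip force is fixed at half the most. Time passes only in rows, so rows that do not move let the fingers close. It gives the time, the measured TCP pose, the force, the opening and the grip force at its end, in the units of the state.
- get_state(): the state, without advancing time (a new reading comes with each control period).
- read_camera(name): name is "side" or "top" or "wrist"; returns the picture (480x640x3 uint8, red, green, blue); there is no depth.
- calibration(name): a dict with "camera_matrix" (3x3 intrinsics, pixels), "origin" and "attitude" of the camera in the world. Camera axes: x right, y down, z forward; pixel columns grow to the right and rows downward; lengths in mm; the calibration is good to about 2 mm. A picture is of the moment at which its call begins: read the wrist's pose just before it. calibration takes no time and is no camera call; for the wrist camera it gives the pose at the moment of the call.
- close_job(): hands the job in; it is judged then, once.
The state is a dict: "time": time; "joint_positions": joint angles; "joint_vel": joint speeds; "effort": joint torques, N m; "tool_pos": TCP position; "tcp_rot": TCP orientation; "force": force on the tool from outside, world axes, zero at the start; "torque": the same for the moment, N m; "grip_width": finger opening in mm; "grip_force": force on a finger pad.
Only numpy, scipy, OpenCV 4.12 (cv2) and the standard library are available. Lean on these libraries where they do the work, as an engineer would, in place of code of your own. Each camera call takes 0.05 s, during which the arm holds its last target. There are 200 camera calls.

### The job

The four open paints in the white tray were put back on the wrong drip saucers, and drips are mixing: set each paint on the saucer that has the colour of the paint inside it (the blue pail holds brown), standing flat in the middle of the saucer's floor. A saucer holds only one paint, so use the empty piece of brown board as the free spot on the way. Keep the open paints upright so that nothing spills, and do not shift or knock over the green bottle.

Things in the scene. Friction and masses are not known exactly. Their poses are not given: they have to be found in the camera images.
- orange_tin: Loose open tin with ORANGE paint in it, grey-white outside with an orange label and runs: straight-sided, 51 mm across, 75 mm tall, 0.13 to 0.25 kg. Grip it across the outside. It stands upright and loose; origin at the centre of its underside, z up along its axis.
- blue_pail: Loose small BLUE pail with BROWN paint in it: tapered, 57 mm across at the rim, 48 mm at the foot, 55 mm tall, 0.08 to 0.17 kg. Grip it across the outside. It stands upright and loose; origin at the centre of its underside, z up along its axis.
- red_dish: Loose pale dish with RED paint in it: flared, 69 mm across at the rim, 56 mm at the foot, 25 mm tall, about 0.07 kg. Grip it across the outside of the rim. It stands upright and loose; origin at the centre of its underside, z up along its axis.
- green_lid: Loose pale tin lid, upside down, used as a shallow dish, with GREEN paint in it: 49 mm across, 13 mm tall, about 0.04 kg. Grip it across the outside with the fingertips about 5 mm above its underside, clear of the saucer's edge. It stands upright and loose; origin at the centre of its underside, z up along its axis.
- saucer_orange: The ORANGE enamelled drip saucer, fixed, one of four 120 mm apart in a row along their y axes, in a low white tray (500 x 124 mm, lip 13 mm, wire end handles 20 mm high). Flat floor 75 mm across; the edge flares outward to a steel rim 98 mm across, 6 mm above the origin. Origin: centre of its underside, 6 mm above the table. A paint stands on its floor, 3 mm above the origin.
- saucer_brown: The BROWN enamelled drip saucer, fixed, one of four 120 mm apart in a row along their y axes, in a low white tray (500 x 124 mm, lip 13 mm, wire end handles 20 mm high). Flat floor 75 mm across; the edge flares outward to a steel rim 98 mm across, 6 mm above the origin. Origin: centre of its underside, 6 mm above the table. A paint stands on its floor, 3 mm above the origin.
- saucer_red: The RED enamelled drip saucer, fixed, one of four 120 mm apart in a row along their y axes, in a low white tray (500 x 124 mm, lip 13 mm, wire end handles 20 mm high). Flat floor 75 mm across; the edge flares outward to a steel rim 98 mm across, 6 mm above the origin. Origin: centre of its underside, 6 mm above the table. A paint stands on its floor, 3 mm above the origin.
- saucer_green: The GREEN enamelled drip saucer, fixed, one of four 120 mm apart in a row along their y axes, in a low white tray (500 x 124 mm, lip 13 mm, wire end handles 20 mm high). Flat floor 75 mm across; the edge flares outward to a steel rim 98 mm across, 6 mm above the origin. Origin: centre of its underside, 6 mm above the table. A paint stands on its floor, 3 mm above the origin.
- scrap_board: Empty flat piece of thin brown scrap board with old paint rings, 150 x 150 x 4 mm, fixed on the table to the left of the tray: the free spot. Origin at the centre of its underside, at table height; its top is 4 mm above.
- green_bottle: Bystander: green plastic bottle with a brown cap, 58 mm across, 168 mm tall, standing loose on the table behind the scrap board and the tray's left end. Origin at the centre of its underside.
Not all that is in view belongs to the job. Leave any red look-alike of the green_lid alone.

How it is judged (in metres and radians):
At the end, for the whole second after the job is handed in: Each of the four paints stands upright (within 0.08 rad) and at rest on the floor of the saucer of its own colour, within 15 mm of the saucer's centre; the green bottle stands within 20 mm of where it was (horizontal distance between orange_tin and saucer_orange below 0.015 m and z of orange_tin in the frame of saucer_orange between 0 and 0.005 m and angle between each of orange_tin, blue_pail, red_dish, green_lid's own z axis and vertical below 0.08 rad and linear speed of each of orange_tin, blue_pail, red_dish, green_lid below 0.02 m/s and horizontal distance between blue_pail and saucer_brown below 0.015 m and z of blue_pail in the frame of saucer_brown between 0 and 0.005 m and horizontal distance between red_dish and saucer_red below 0.015 m and z of red_dish in the frame of saucer_red between 0 and 0.005 m and horizontal distance between green_lid and saucer_green below 0.015 m and z of green_lid in the frame of saucer_green between 0 and 0.005 m and distance of green_bottle from where it was at the start of the episode below 0.02 m and angle between green_bottle's own z axis and vertical below 0.1 rad); the robot touches nothing.
It fails at once if an open paint is tipped by more than 35 degrees (angle between any of orange_tin, blue_pail, red_dish, green_lid's own z axis and vertical above 0.61 rad).
It fails at once if the green bottle is shifted by more than 20 mm or tipped over (distance of green_bottle from where it was at the start of the episode above 0.02 m or angle between green_bottle's own z axis and vertical above 0.3 rad).
It also fails if it takes over 144 s, if anything falls off the work surface, if the arm or the gripper's body presses on something with over 40 N, if the wrist force passes 120 N, or if a joint passes its speed limit or range.

## Working session

There is one attempt and no reset: what is moved stays moved. The work goes in short steps, Python scripts to look and compute and a tool call to move; the robot and the scene stay as the last step left them, time stands still between calls to the robot, and variables do not carry over. Pictures are saved under pics/ and viewed, at most 14 in all, crops included, and the job is handed in when it is done.

Besides the shell and the picture viewer there is one more tool, called after ">>>" as name([rows], argument=value, ...), one row to a line, values as JSON. step_arm: Moves the arm, as the interface text tells. Its arguments: {"type":"object","properties":{"deltas":{"type":"array"}},"required":["deltas"]}

```bash
ls; mkdir -p pics
python3 - <<'E'
from bench import *
import cv2
s=get_state();print(s['tool_pos'],s['tcp_rot'],s['grip_width'],s['force'],s['time'])
for n in('top','side','wrist'):
    im=read_camera(n);cv2.imwrite(f'pics/{n}0.png',im[:,:,::-1]);c=calibration(n);print(n,c)
E
```

```text
pics
[174.91048915 703.03684234 191.5456322 ] [-2.53892523e-05  1.21563226e-01  9.92583378e-01 -7.86612686e-04] 92.54237109099537 [ 0.15791471  0.02646228 -0.18280027] 0.0
top {'camera_matrix': array([[554.29224448,   0.        , 324.69059673],
       [  0.        , 554.29224448, 242.08561852],
       [  0.        ,   0.        ,   1.        ]]), 'origin': array([ 335.25886894,   86.188582  , 1090.849915  ]), 'attitude': array([ 0.05493078, -0.697416  ,  0.71267318, -0.05186987])}
side {'camera_matrix': array([[544.23910725,   0.        , 314.97556665],
       [  0.        , 544.23910725, 238.08117932],
       [  0.        ,   0.        ,   1.        ]]), 'origin': array([ 406.34667633, -900.97285595,  606.97788441]), 'attitude': array([-0.50741042,  0.86088612, -0.02995356,  0.02263929])}
wrist {'camera_matrix': array([[385.82353665,   0.        , 319.5301273 ],
       [  0.        , 385.82353665, 241.14763735],
       [  0.        ,   0.        ,   1.        ]]), 'origin': array([ 97.49087995, 722.93642624, 383.94408039]), 'attitude': array([0.11349331, 0.77969162, 0.60953631, 0.08755417])}
```

View pics/top0.png

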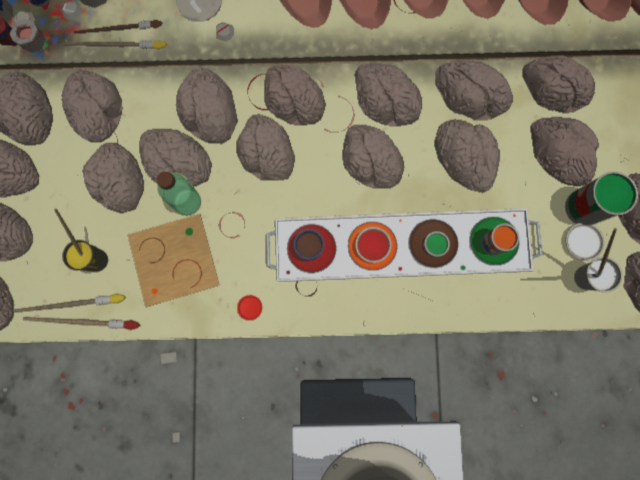

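View pics/side0.png

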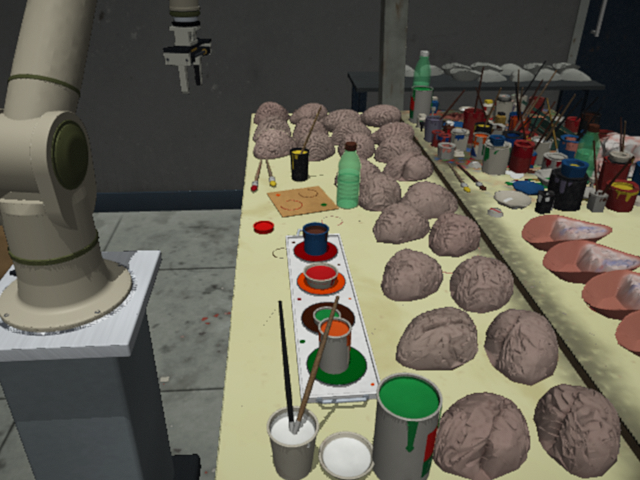

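```bash
cat > h.py <<'E'
from bench import *
import cv2, numpy as np
from scipy.spatial.transform import Rotation as R
def rot(q): return R.from_quat([q[1],q[2],q[3],q[0]]).as_matrix()
def ray(c,uv,z):
    d=rot(c['attitude'])@np.linalg.solve(c['camera_matrix'],[*uv,1.]); o=np.array(c['origin'])
    return o+d*(z-o[2])/d[2]
def proj(c,p):
    v=c['camera_matrix']@(rot(c['attitude']).T@(np.array(p)-c['origin'])); return v[:2]/v[2]
def blob(im,uv,r,hsvlo,hsvhi):
    pass
E
python3 - <<'E'
from h import *
c=calibration('top')
im=cv2.imread('pics/top0.png')
P={'saucR':((312,248),12),'saucO':((373,246),12),'saucB':((433.5,243.5),12),'saucG':((494.5,241.5),12),'pail':((310,245),64),'dish':((374,245),34),'lid':((437,243.5),22),'tin':((504,237),84),
'trayTL':((276,222),13),'trayBL':((277,281),13),'trayTR':((526,211),13),'trayBR':((530,270),13),'board':((173.5,261),4),'cap':((166,180),168),'bottlefoot':((186,201),10),'redlid':((249.5,307.5),10),'boardTL':((128,234),4),'boardTR':((202,214),4),'boardBL':((147,307),4),'boardBR':((218,284),4)}
for k,(uv,z) in P.items(): print(k,ray(c,uv,z).round(0))
print(rot(c['attitude']).round(3))
s=get_state();print(s['tool_pos'],s['force'],rot(s['tcp_rot']).round(3));w=calibration('wrist');
T=rot(s['tcp_rot']);print('cam in tool',T.T@(w['origin']-s['tool_pos']),(T.T@rot(w['attitude'])).round(3))
cv2.imwrite('pics/top0z.png',cv2.resize(im[170:330,100:360],None,fx=3,fy=3,interpolation=cv2.INTER_CUBIC)[:480,:780])
E
```

```text
saucR [488. 114.  12.]
saucO [490.  -6.  12.]
saucB [ 492. -125.   12.]
saucG [ 493. -245.   12.]
pail [487. 117.  64.]
dish [489.  -6.  34.]
lid [ 491. -130.   22.]
tin [ 491. -240.   84.]
trayTL [542. 185.  13.]
trayBL [425. 184.  13.]
trayTR [ 553. -311.   13.]
trayBR [ 436. -310.   13.]
board [470. 389.   4.]
cap [590. 359. 168.]
bottlefoot [589. 364.  10.]
redlid [375. 238.  10.]
boardTL [526. 481.   4.]
boardTR [563. 333.   4.]
boardBL [380. 439.   4.]
boardBR [422. 300.   4.]
[[-0.021 -0.988  0.151]
 [-1.     0.022  0.003]
 [-0.006 -0.151 -0.989]]
[174.90507741 703.17466568 191.78901487] [ 0.00932363 -0.1837371  -0.56883473] [[-0.97   0.241 -0.   ]
 [ 0.241  0.97  -0.001]
 [-0.    -0.001 -1.   ]]
cam in tool [  79.87454095    0.2710377  -192.1640929 ] [[-0.    -0.959 -0.284]
 [ 1.    -0.    -0.001]
 [ 0.001 -0.284  0.959]]
```

View pics/top0z.png

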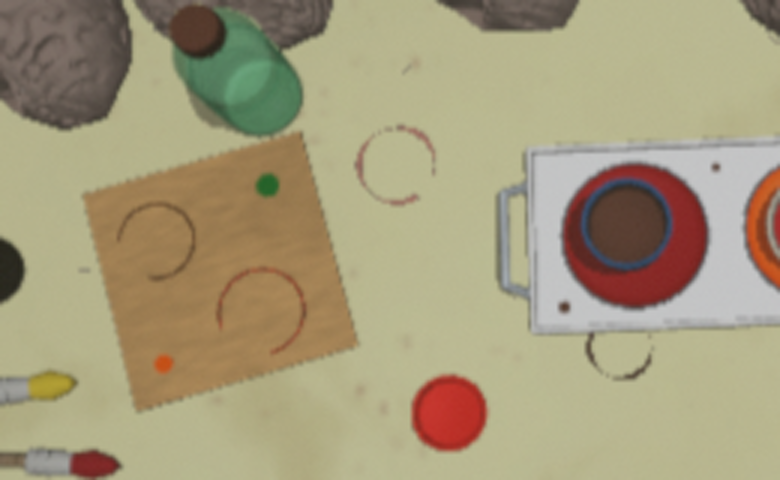

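>>> step_arm([
  {"travel": [0,0,0],"roll": -7,"hand": 1},
  {"travel": [0,0,0],"roll": -7,"hand": 1},
  {"travel": [-1.5,-3,0],"roll": 0,"hand": 1},
  {"travel": [-1.5,-3,0],"roll": 0,"hand": 1},
  {"travel": [-1.5,-3,0],"roll": 0,"hand": 1},
  {"travel": [-1.5,-3,0],"roll": 0,"hand": 1},
  {"travel": [-1.5,-3,0],"roll": 0,"hand": 1},
  {"travel": [-1.5,-3,0],"roll": 0,"hand": 1},
  {"travel": [-1.5,-3,0],"roll": 0,"hand": 1},
  {"travel": [-1.5,-3,0],"roll": 0,"hand": 1},
])

```text
time: 1.15
tool_pos: [295.6, 462.3, 192.3]
tcp_rot: [0.0, -0.0, 1.0, -0.0]
force: [1.0, 0.1, 0.4]
grip_width: 93.2
grip_force: 0.0
```

>>> step_arm([
  {"travel": [-1.5,-3,0],"roll": 0,"hand": 1},
  {"travel": [-1.5,-3,0],"roll": 0,"hand": 1},
  {"travel": [-1.5,-3,0],"roll": 0,"hand": 1},
  {"travel": [-1.5,-3,0],"roll": 0,"hand": 1},
  {"travel": [-1.5,-3,0],"roll": 0,"hand": 1},
  {"travel": [-1.5,-3,0],"roll": 0,"hand": 1},
  {"travel": [-1.5,-3,0],"roll": 0,"hand": 1},
  {"travel": [-1.5,-3,0],"roll": 0,"hand": 1},
  {"travel": [-1.5,-3,0],"roll": 0,"hand": 1},
  {"travel": [0,0,0],"roll": 0,"hand": 1},
])

```text
time: 2.15
tool_pos: [431.8, 189.6, 192.4]
tcp_rot: [0.0, 0.003, 1.0, -0.001]
force: [-0.8, 0.2, -0.0]
grip_width: 92.8
grip_force: 0.0
```

>>> step_arm([
  {"travel": [-1.1,-3.4,0],"roll": 0,"hand": 1},
  {"travel": [-1.1,-3.4,0],"roll": 0,"hand": 1},
  {"travel": [-1.1,-3.4,0],"roll": 0,"hand": 1},
  {"travel": [-1.1,-3.4,0],"roll": 0,"hand": 1},
  {"travel": [-1.1,-3.4,0],"roll": 0,"hand": 1},
  {"travel": [0,0,0],"roll": 0,"hand": 1},
  {"travel": [0,0,0],"roll": 0,"hand": 1},
])

```text
time: 2.85
tool_pos: [485.3, 23.9, 192.3]
tcp_rot: [-0.0, 0.0, 1.0, 0.0]
force: [-1.1, 0.1, 0.2]
grip_width: 93.1
grip_force: 0.0
```

Run:
```python
from h import *
s=get_state();c=calibration('wrist');im=read_camera('wrist');cv2.imwrite('pics/w1.png',im[:,:,::-1])
np.save('w1.npy',c,allow_pickle=True)
print(s['tool_pos'],c['origin'],rot(c['attitude']).round(3))
```

```text
[485.33179658  23.87870918 192.29818634] [405.57109669  24.32938986 384.5200003 ] [[ 0.001  0.959  0.283]
 [ 1.    -0.001 -0.001]
 [-0.     0.283 -0.959]]
```

View pics/w1.png

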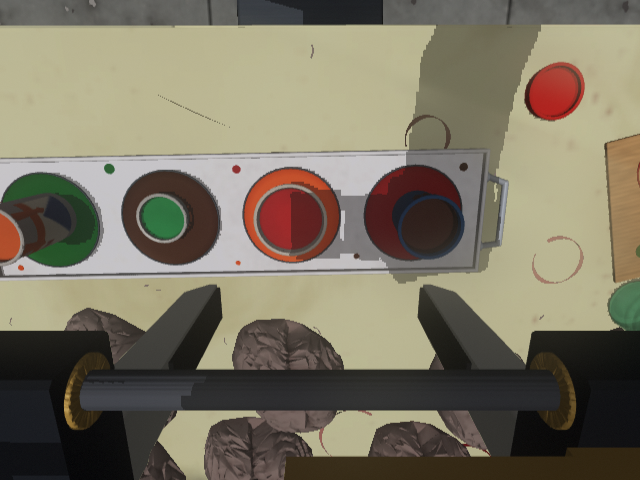

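Run:
```python
from h import *
c=np.load('w1.npy',allow_pickle=True).item()
for k,uv,z in [('R',(414,213),12),('O',(291.5,215),12),('B',(170.5,217),12),('G',(50,219),12),('pail',(431,226),64),('dish',(291,218),34),('lid',(162,217),22)]:
    print(k,ray(c,uv,z).round(1))
# check circles projected
im=cv2.imread('pics/w1.png')
def circ(p,r,z,col):
    a=np.linspace(0,2*np.pi,60);pts=np.array([proj(c,[p[0]+r*np.cos(t),p[1]+r*np.sin(t),z]) for t in a])
    cv2.polylines(im,[(pts*16).round().astype(int)],True,col,1,cv2.LINE_AA,4)
for uv in [(414,213),(291.5,215),(170.5,217),(50,219)]: circ(ray(c,uv,12),49,12,(255,255,0))
circ(ray(c,(431,226),64),28.5,64,(0,255,255));circ(ray(c,(291,218),34),34.5,34,(0,255,0));circ(ray(c,(162,217),22),24.5,22,(255,0,255))
cv2.imwrite('pics/w1o.png',cv2.resize(im[140:290,0:520],None,fx=1.53,fy=1.53))
```

```text
R [486.7 117.2  12. ]
O [488.6  -3.5  12. ]
B [ 490.5 -123.2   12. ]
G [ 492.5 -242.7   12. ]
pail [486.8 119.6  64. ]
dish [486.6  -2.4  34. ]
lid [ 488.3 -127.4   22. ]
```

View pics/w1o.png

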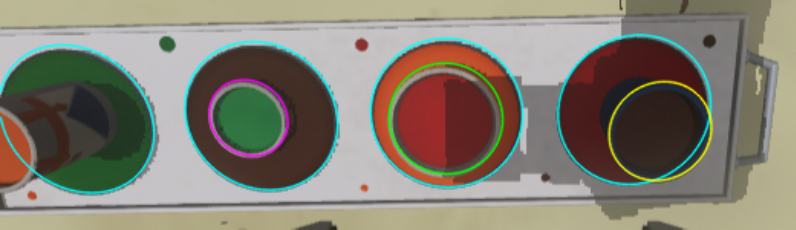

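>>> step_arm([
  {"travel": [-0.2,3.2,0],"roll": 0,"hand": 1},
  {"travel": [0,3.2,0],"roll": 0,"hand": 1},
  {"travel": [0,3.2,0],"roll": 0,"hand": 1},
  {"travel": [0,0,3],"roll": 0,"hand": 1},
  {"travel": [0,0,3],"roll": 0,"hand": 1},
  {"travel": [0,0,3],"roll": 0,"hand": 1},
  {"travel": [0,0,3],"roll": 0,"hand": 1},
  {"travel": [0,0,2],"roll": 0,"hand": 1},
  {"travel": [0,0,1],"roll": 0,"hand": 1},
  {"travel": [0,0,0],"roll": 0,"hand": 1},
])

```text
time: 3.9
tool_pos: [486.3, 120.8, 41.5]
tcp_rot: [-0.001, -0.001, 1.0, -0.0]
force: [0.1, 0.6, 0.4]
grip_width: 92.9
grip_force: 0.0
```

>>> step_arm([
  {"travel": [0,0,0],"roll": 0,"hand": 0.5},
  {"travel": [0,0,0],"roll": 0,"hand": 0.3},
  {"travel": [0,0,0],"roll": 0,"hand": 0.1},
  {"travel": [0,0,0],"roll": 0,"hand": -0.2},
  {"travel": [0,0,0],"roll": 0,"hand": -0.5},
  {"travel": [0,0,0],"roll": 0,"hand": -1},
  {"travel": [0,0,0],"roll": 0,"hand": -1},
  {"travel": [0,0,0],"roll": 0,"hand": -1},
])

```text
time: 4.7
tool_pos: [487.3, 119.7, 42.4]
tcp_rot: [-0.0, -0.0, 1.0, -0.0]
force: [-0.6, 0.6, -0.4]
grip_width: 33.6
grip_force: 0.0
```

Run:
```python
from h import *
s=get_state();print(s['tool_pos'],s['grip_width'],s['grip_force'])
im=read_camera('wrist');im2=read_camera('side')
a=cv2.resize(im[:,:,::-1],(400,300));b=cv2.resize(im2[200:350,240:440,::-1],(400,300))
cv2.imwrite('pics/c2.png',np.hstack([a,b]))
```

```text
[487.34284568 119.7018647   42.41489042] 33.63043963393615 0.0
```

View pics/c2.png

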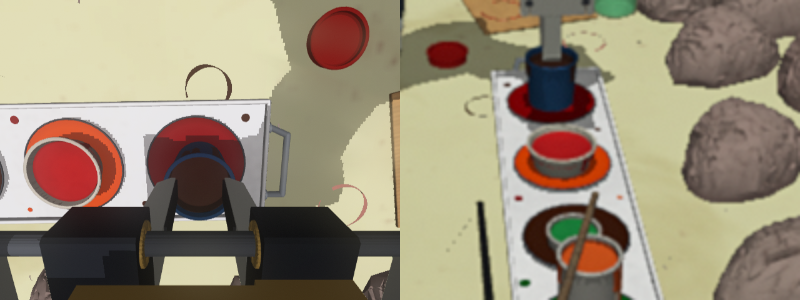

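Run:
```python
from h import *
c=calibration('wrist');s=get_state();print(s['grip_width'],s['grip_force'],s['effort'])
print(proj(c,[487,119.7,31]),proj(c,[487,119.7,64]),ray(c,(328,293),64))
im=read_camera('wrist')
cv2.imwrite('pics/c3.png',cv2.resize(im[200:400,220:450,::-1],None,fx=3,fy=3,interpolation=cv2.INTER_CUBIC)[:600,:690])
```

```text
25.650207525726493 0.0 [ 8.63475725e-03 -5.98111260e+01  1.42812945e+00 -1.02014378e+01
  1.87509572e-04  8.07146891e-02 -1.68573442e-04]
[318.97690252 273.93972025] [318.84468103 298.90317779] [483.90541264 124.09641334  64.        ]
```

View pics/c3.png

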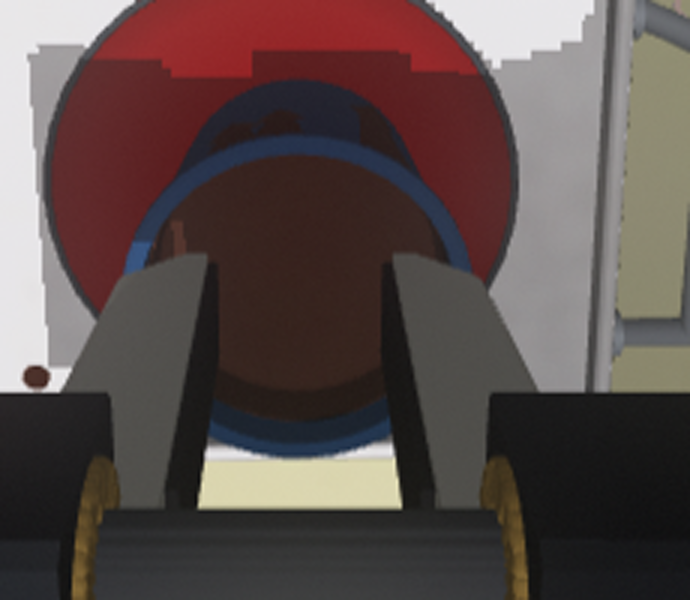

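Run:
```python
from h import *
c=calibration('side');w=calibration('wrist')
for p in [(487,105,31),(487,105,42),(487,105,64),(487,105,75),(487,91,64),(487,148,64),(487,96,9)]: print(p,proj(c,p).round(1),proj(w,p).round(1))
im=read_camera('side')
cv2.imwrite('pics/c4.png',cv2.resize(im[190:270,270:370,::-1],None,fx=6,fy=6,interpolation=cv2.INTER_CUBIC))
print(get_state()['grip_width'])
```

```text
(487, 105, 31) [315.2 245.3] [292.9 273.9]
(487, 105, 42) [315.3 240.9] [291.6 281.4]
(487, 105, 64) [315.3 231.7] [288.4 298.9]
(487, 105, 75) [315.4 227.1] [286.5 309.2]
(487, 91, 64) [315.8 234.9] [259.3 298.9]
(487, 148, 64) [313.9 222.4] [377.5 298.9]
(487, 96, 9) [315.4 256.4] [280.8 261. ]
17.82379664378207
```

View pics/c4.png

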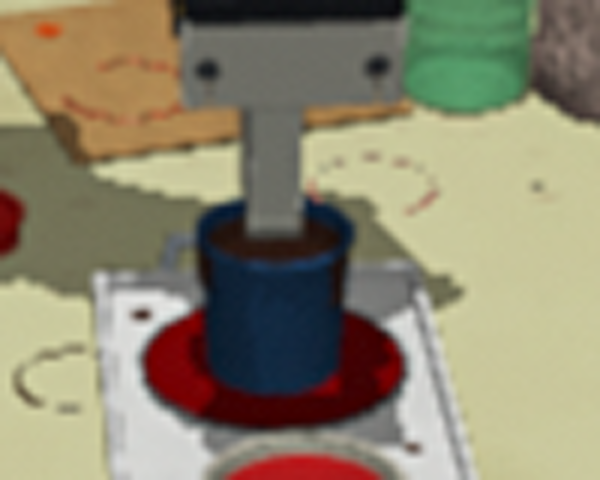

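The fingers closed with their tips just above the pail's rim. The side view puts the tips at z of about 66 mm, roughly 25 mm behind the reported TCP, where the text says 11 mm ahead. I'll raise the arm and find the true tip height with a gentle touch on bare table.

>>> step_arm([
  {"travel": [0,0,-2],"roll": 0,"hand": -1},
  {"travel": [0,0,-3],"roll": 0,"hand": -1},
  {"travel": [0,3.3,0],"roll": 0,"hand": -1},
  {"travel": [0,3.3,0],"roll": 0,"hand": -1},
  {"travel": [0,3.2,0],"roll": 0,"hand": -1},
  {"travel": [0,3.2,0],"roll": 0,"hand": -1},
  {"travel": [0,0,3],"roll": 0,"hand": -1},
  {"travel": [0,0,3],"roll": 0,"hand": -1},
  {"travel": [0,0,2.2],"roll": 0,"hand": -1},
  {"travel": [0,0,0],"roll": 0,"hand": -1},
])

```text
time: 5.9
tool_pos: [485.7, 249.0, 8.0]
tcp_rot: [-0.002, -0.001, 1.0, -0.001]
force: [-0.0, -0.5, 0.3]
grip_width: 0.5
grip_force: 0.0
```

Run:
```python
from h import *
s=get_state();print(s['tool_pos'],s['grip_width'],s['force'])
c=calibration('side');w=calibration('wrist')
x,y,_=s['tool_pos']
for z in (0,10,20,30,40): print(z,proj(c,(x,y-17,z)).round(1),proj(w,(x-7.5,y,z)).round(1))
a=read_camera('side')[160:260,250:370,::-1];b=read_camera('wrist')[220:340,240:400,::-1]
cv2.imwrite('pics/c5.png',np.hstack([cv2.resize(a,(400,333)),cv2.resize(b,(400,333))]))
```

```text
[485.69761514 249.03255851   8.01285393] 0.5210314173596161 [-0.01691468 -0.51715594  0.26524586]
0 [310.5 230.2] [319.  264.1]
10 [310.5 226.4] [318.9 270.5]
20 [310.6 222.7] [318.8 277.5]
30 [310.6 218.9] [318.7 285.3]
40 [310.6 215. ] [318.6 293.9]
```

View pics/c5.png

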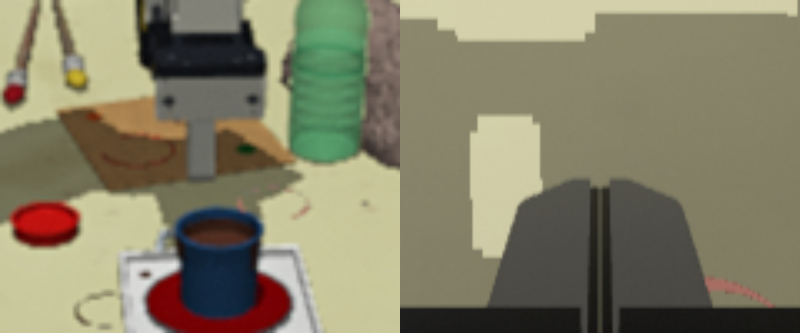

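>>> step_arm([
  {"travel": [0,0,1],"roll": 0,"hand": -1},
  {"travel": [0,0,0.5],"roll": 0,"hand": -1},
  {"travel": [0,0,0.3],"roll": 0,"hand": -1},
  {"travel": [0,0,0],"roll": 0,"hand": -1},
])

```text
time: 6.4
tool_pos: [487.2, 249.7, -7.7]
tcp_rot: [-0.0, -0.0, 1.0, -0.0]
force: [-0.5, -0.2, 0.1]
grip_width: 0.7
grip_force: 0.0
```

>>> step_arm([
  {"travel": [0,0,0.2],"roll": 0,"hand": -1},
  {"travel": [0,0,0.2],"roll": 0,"hand": -1},
  {"travel": [0,0,0],"roll": 0,"hand": -1},
])

```text
time: 6.7
tool_pos: [487.2, 249.7, -11.7]
tcp_rot: [-0.0, -0.0, 1.0, -0.0]
force: [0.3, -0.7, 0.5]
grip_width: 0.5
grip_force: 0.0
```

>>> step_arm([
  {"travel": [0,0,0.2],"roll": 0,"hand": -1},
  {"travel": [0,0,0.2],"roll": 0,"hand": -1},
  {"travel": [0,0,0],"roll": 0,"hand": -1},
])

```text
time: 7.0
tool_pos: [487.1, 249.7, -15.8]
tcp_rot: [-0.0, -0.0, 1.0, -0.0]
force: [0.4, -0.4, -0.4]
grip_width: 0.5
grip_force: 0.0
```

>>> step_arm([
  {"travel": [0,0,0.2],"roll": 0,"hand": -1},
  {"travel": [0,0,0.2],"roll": 0,"hand": -1},
  {"travel": [0,0,0],"roll": 0,"hand": -1},
])

```text
time: 7.3
tool_pos: [487.2, 249.7, -19.8]
tcp_rot: [-0.0, -0.0, 1.0, -0.0]
force: [-0.8, -0.5, -0.0]
grip_width: 0.7
grip_force: 0.0
```

>>> step_arm([
  {"travel": [0,0,0.2],"roll": 0,"hand": -1},
  {"travel": [0,0,0],"roll": 0,"hand": -1},
])

```text
time: 7.5
tool_pos: [487.2, 249.7, -21.8]
tcp_rot: [-0.0, -0.0, 1.0, -0.0]
force: [-0.3, 0.4, -0.0]
grip_width: 0.4
grip_force: 0.0
```

>>> step_arm([
  {"travel": [0,0,0.2],"roll": 0,"hand": -1},
  {"travel": [0,0,0],"roll": 0,"hand": -1},
])

```text
time: 7.7
tool_pos: [487.2, 249.7, -23.8]
tcp_rot: [-0.0, -0.0, 1.0, -0.0]
force: [0.2, 0.1, -0.2]
grip_width: 0.3
grip_force: 0.0
```

>>> step_arm([
  {"travel": [0,0,0.15],"roll": 0,"hand": -1},
  {"travel": [0,0,0],"roll": 0,"hand": -1},
])

```text
time: 7.9
tool_pos: [487.2, 249.7, -25.2]
tcp_rot: [-0.0, -0.0, 1.0, -0.0]
force: [-0.6, -0.0, 0.3]
grip_width: 0.3
grip_force: 0.0
```

>>> step_arm([
  {"travel": [0,0,0.15],"roll": 0,"hand": -1},
  {"travel": [0,0,0],"roll": 0,"hand": -1},
])

```text
time: 8.1
tool_pos: [487.4, 249.8, -25.8]
tcp_rot: [0.0, -0.0, 1.0, 0.0]
force: [-1.4, -0.5, 10.5]
grip_width: 0.5
grip_force: 5.3
```

Run:
```python
from h import *
s=get_state();print(s['tool_pos'],s['force'])
b=read_camera('wrist')[220:340,240:400,::-1];a=read_camera('side')[160:260,250:370,::-1]
cv2.imwrite('pics/c6.png',np.hstack([cv2.resize(a,(400,333)),cv2.resize(b,(400,333))]))
```

```text
[487.37297066 249.7777028  -25.83715772] [-1.42718794 -0.53220293 10.54527543]
```

View pics/c6.png

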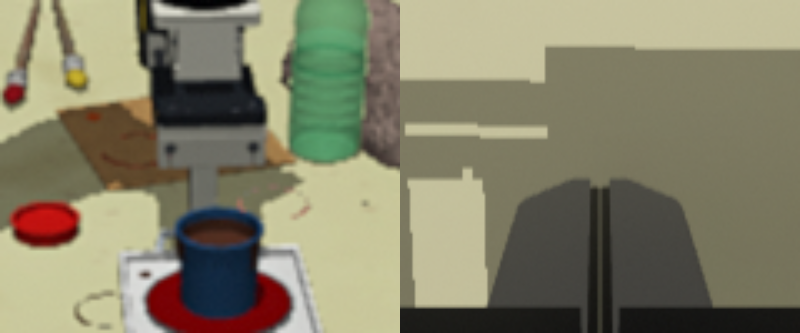

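Contact came at TCP z of about -25.6, so the tips are about 25.7 mm behind the TCP (tip z = TCP z + 25.7). I'll use that from here on.

>>> step_arm([
  {"travel": [0,0,-2],"roll": 0,"hand": -1},
  {"travel": [0,0,-4],"roll": 0,"hand": 1},
  {"travel": [0,0,-4],"roll": 0,"hand": 1},
  {"travel": [0,-3,-0.2],"roll": 0,"hand": 1},
  {"travel": [0,-3,0],"roll": 0,"hand": 1},
  {"travel": [0,-3,0],"roll": 0,"hand": 1},
  {"travel": [0,-3,0],"roll": 0,"hand": 1},
  {"travel": [0,-1,0],"roll": 0,"hand": 1},
  {"travel": [0,0,0],"roll": 0,"hand": 1},
  {"travel": [0,0,0],"roll": 0,"hand": 1},
])

```text
time: 9.2
tool_pos: [487.6, 120.8, 75.5]
tcp_rot: [0.0, -0.0, 1.0, 0.0]
force: [-0.7, -0.2, -0.3]
grip_width: 68.0
grip_force: 0.0
```

Run:
```python
from h import *
s=get_state();print(s['tool_pos'],s['grip_width'])
c=calibration('wrist');im=read_camera('wrist');np.save('w7.npy',c,allow_pickle=True);cv2.imwrite('pics/w7.png',im[:,:,::-1])
```

```text
[487.62301341 120.82587551  75.47037657] 68.030639570214
```

View pics/w7.png

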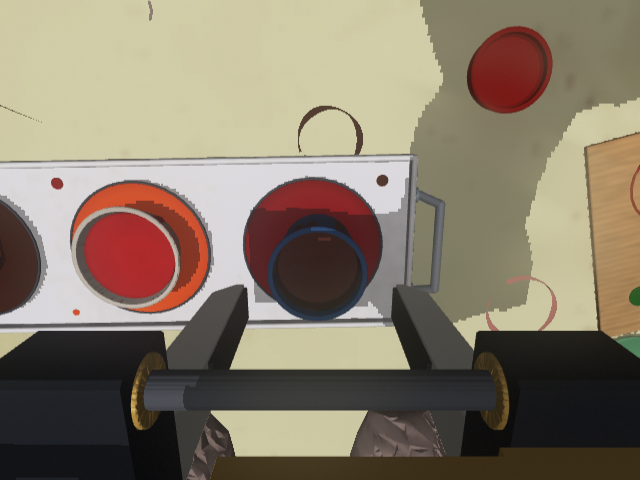

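>>> step_arm([
  {"travel": [0.1,0,0],"roll": 0,"hand": 1},
  {"travel": [0,0,0],"roll": 0,"hand": 1},
  {"travel": [0,0,0],"roll": 0,"hand": 1},
  {"travel": [0,0,2],"roll": 0,"hand": 1},
  {"travel": [0,0,2],"roll": 0,"hand": 1},
  {"travel": [0,0,2],"roll": 0,"hand": 1},
  {"travel": [0,0,1],"roll": 0,"hand": 1},
  {"travel": [0,0,0],"roll": 0,"hand": 1},
])

```text
time: 10.05
tool_pos: [485.7, 119.8, 4.4]
tcp_rot: [-0.001, -0.001, 1.0, -0.0]
force: [-0.3, -0.1, -1.2]
grip_width: 93.0
grip_force: 0.0
```

>>> step_arm([
  {"travel": [0,0,0],"roll": 0,"hand": 0.3},
  {"travel": [0,0,0],"roll": 0,"hand": 0.3},
  {"travel": [0,0,0],"roll": 0,"hand": 0.3},
  {"travel": [0,0,0],"roll": 0,"hand": -1},
  {"travel": [0,0,0],"roll": 0,"hand": -1},
  {"travel": [0,0,0],"roll": 0,"hand": -1},
  {"travel": [0,0,0],"roll": 0,"hand": -1},
  {"travel": [0,0,0],"roll": 0,"hand": -1},
])

```text
time: 10.85
tool_pos: [486.6, 119.7, 5.7]
tcp_rot: [0.0, -0.0, 1.0, 0.0]
force: [-0.6, -0.2, 6.4]
grip_width: 55.7
grip_force: 30.0
```

>>> step_arm([
  {"travel": [0,0,-1],"roll": 0,"hand": -1},
  {"travel": [0,0,-2],"roll": 0,"hand": -1},
  {"travel": [0,0,-2],"roll": 0,"hand": -1},
  {"travel": [0,0,-1],"roll": 0,"hand": -1},
  {"travel": [0.2,1.5,0],"roll": 0,"hand": -1},
  {"travel": [0.4,3,0],"roll": 0,"hand": -1},
  {"travel": [0.4,3,0],"roll": 0,"hand": -1},
  {"travel": [0.4,3,0],"roll": 0,"hand": -1},
  {"travel": [0.4,3,0],"roll": 0,"hand": -1},
  {"travel": [0.4,3,0],"roll": 0,"hand": -1},
])

```text
time: 11.85
tool_pos: [463.7, 285.8, 65.5]
tcp_rot: [-0.0, -0.0, 1.0, -0.0]
force: [0.2, -0.3, -0.5]
grip_width: 55.4
grip_force: 30.0
```

>>> step_arm([
  {"travel": [0.4,3,0],"roll": 0,"hand": -1},
  {"travel": [0.4,3,0],"roll": 0,"hand": -1},
  {"travel": [0.4,3,0],"roll": 0,"hand": -1},
  {"travel": [0,1,0],"roll": 0,"hand": -1},
  {"travel": [0,0,2],"roll": 0,"hand": -1},
  {"travel": [0,0,2],"roll": 0,"hand": -1},
  {"travel": [0,0,1.5],"roll": 0,"hand": -1},
  {"travel": [0,0,0.6],"roll": 0,"hand": -1},
  {"travel": [0,0,0.3],"roll": 0,"hand": -1},
  {"travel": [0,0,0],"roll": 0,"hand": -1},
])

```text
time: 12.85
tool_pos: [452.4, 384.4, 1.6]
tcp_rot: [0.0, -0.0, 1.0, -0.0]
force: [-0.1, 0.3, -1.6]
grip_width: 55.3
grip_force: 30.0
```

>>> step_arm([
  {"travel": [0,0,0.1],"roll": 0,"hand": -1},
  {"travel": [0,0,0],"roll": 0,"hand": -1},
  {"travel": [0,0,0],"roll": 0,"hand": 0.4},
  {"travel": [0,0,0],"roll": 0,"hand": 1},
  {"travel": [0,0,0],"roll": 0,"hand": 1},
  {"travel": [0,0,0],"roll": 0,"hand": 1},
  {"travel": [0,0,0],"roll": 0,"hand": 1},
  {"travel": [0,0,-2],"roll": 0,"hand": 1},
  {"travel": [0,0,-3],"roll": 0,"hand": 1},
  {"travel": [0,0,-3],"roll": 0,"hand": 1},
])

```text
time: 13.85
tool_pos: [451.9, 384.3, 80.9]
tcp_rot: [-0.0, -0.0, 1.0, -0.0]
force: [-0.7, 0.2, 0.2]
grip_width: 93.0
grip_force: 0.0
```

Run:
```python
from h import *
s=get_state();c=calibration('wrist');im=read_camera('wrist')
np.save('w8.npy',c,allow_pickle=True);cv2.imwrite('pics/w8.png',im[:,:,::-1]);print(s['tool_pos'])
```

```text
[451.85758252 384.343859    80.9340335 ]
```

>>> step_arm([
  {"travel": [-0.3,-2.7,0],"roll": 0,"hand": 1},
  {"travel": [-0.3,-4,0],"roll": 0,"hand": 1},
  {"travel": [-0.4,-4,0],"roll": 0,"hand": 1},
  {"travel": [-0.4,-4,0],"roll": 0,"hand": 1},
  {"travel": [-0.4,-4,0],"roll": 0,"hand": 1},
  {"travel": [-0.4,-4,0],"roll": 0,"hand": 1},
  {"travel": [-0.4,-4,0],"roll": 0,"hand": 1},
  {"travel": [-0.4,-4,0],"roll": 0,"hand": 1},
  {"travel": [-0.3,-4,0],"roll": 0,"hand": 1},
  {"travel": [-0.3,-4,0],"roll": 0,"hand": 1},
])

```text
time: 14.9
tool_pos: [488.5, -3.8, 80.5]
tcp_rot: [0.0, -0.0, 1.0, 0.0]
force: [1.4, -0.3, -0.3]
grip_width: 92.8
grip_force: 0.0
```

>>> step_arm([
  {"travel": [0,0,0],"roll": 0,"hand": 1},
  {"travel": [0,0,0],"roll": 0,"hand": 1},
])

```text
time: 15.1
tool_pos: [488.5, -3.1, 80.4]
tcp_rot: [0.0, 0.001, 1.0, 0.0]
force: [-0.7, 1.0, 0.3]
grip_width: 92.8
grip_force: 0.0
```

Run:
```python
from h import *
s=get_state();c=calibration('wrist');im=read_camera('wrist')
np.save('w9.npy',c,allow_pickle=True);cv2.imwrite('pics/w9.png',im[:,:,::-1]);print(s['tool_pos'])
w8=cv2.imread('pics/w8.png');w9=cv2.imread('pics/w9.png')
cv2.imwrite('pics/v9.png',np.hstack([cv2.resize(w8[130:350,200:440],(400,367)),cv2.resize(w9[130:350,200:440],(400,367))]))
```

```text
[488.50281652  -3.1001426   80.44482948]
```

View pics/v9.png

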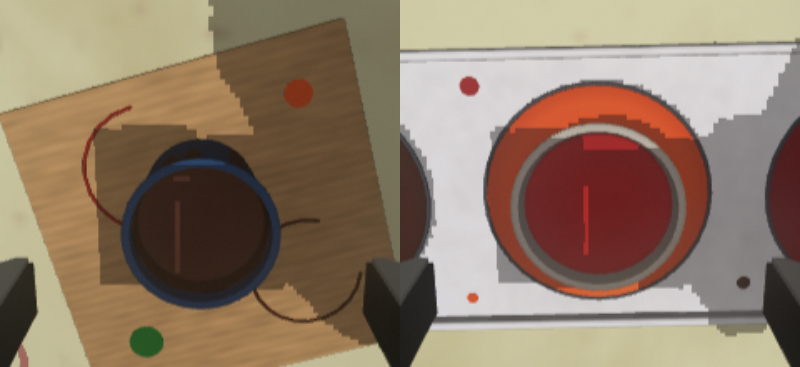

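Run:
```python
from h import *
w8=np.load('w8.npy',allow_pickle=True).item();w9=np.load('w9.npy',allow_pickle=True).item()
print('pail',ray(w8,(320.6,269.8),59),'dish',ray(w9,(318.8,254.8),34),'saucO',ray(w9,(318.8,244),12))
```

```text
pail [453.00701529 385.28271715  59.        ] dish [488.48381844  -3.29473006  34.        ] saucO [487.81278378  -3.34180137  12.        ]
```

>>> step_arm([
  {"travel": [0,0,3],"roll": 0,"hand": 1},
  {"travel": [0,0,3],"roll": 0,"hand": 1},
  {"travel": [0,0,1.4],"roll": 0,"hand": 1},
  {"travel": [0,0,1],"roll": 0,"hand": 1},
  {"travel": [0,0,0],"roll": 0,"hand": 1},
  {"travel": [0,0,0],"roll": 0,"hand": 0.55},
  {"travel": [0,0,0],"roll": 0,"hand": 0.55},
  {"travel": [0,0,0],"roll": 0,"hand": -1},
  {"travel": [0,0,0],"roll": 0,"hand": -1},
  {"travel": [0,0,0],"roll": 0,"hand": -1},
])

```text
time: 16.15
tool_pos: [488.9, -2.3, -2.9]
tcp_rot: [0.001, -0.0, 1.0, 0.0]
force: [-1.1, 0.1, 6.4]
grip_width: 66.7
grip_force: 30.0
```

>>> step_arm([
  {"travel": [0,0,0],"roll": 0,"hand": -1},
  {"travel": [0,0,0],"roll": 0,"hand": -1},
  {"travel": [0,0,-0.5],"roll": 0,"hand": -1},
  {"travel": [0,0,-0.5],"roll": 0,"hand": -1},
  {"travel": [0,0,-1],"roll": 0,"hand": -1},
  {"travel": [0,0,0],"roll": 0,"hand": -1},
])

```text
time: 16.75
tool_pos: [489.0, -2.3, 17.8]
tcp_rot: [0.001, -0.0, 1.0, 0.0]
force: [0.9, 0.4, -1.1]
grip_width: 66.4
grip_force: 30.0
```

>>> step_arm([
  {"travel": [0,0,-1],"roll": 0,"hand": -1},
  {"travel": [0,1,0],"roll": 0,"hand": -1},
  {"travel": [0,2,0],"roll": 0,"hand": -1},
  {"travel": [0.1,2.5,0],"roll": 0,"hand": -1},
  {"travel": [0.1,2.5,0],"roll": 0,"hand": -1},
  {"travel": [0,2,0],"roll": 0,"hand": -1},
  {"travel": [0,1.5,0],"roll": 0,"hand": -1},
  {"travel": [0,0.5,0],"roll": 0,"hand": -1},
  {"travel": [0,0,0],"roll": 0,"hand": -1},
  {"travel": [0,0,0],"roll": 0,"hand": -1},
])

```text
time: 17.75
tool_pos: [486.1, 117.1, 26.4]
tcp_rot: [-0.0, -0.0, 1.0, -0.0]
force: [-0.6, 0.1, -0.8]
grip_width: 66.5
grip_force: 30.0
```

>>> step_arm([
  {"travel": [0,0,1],"roll": 0,"hand": -1},
  {"travel": [0,0,1],"roll": 0,"hand": -1},
  {"travel": [0,0,0.5],"roll": 0,"hand": -1},
  {"travel": [0,0,0.3],"roll": 0,"hand": -1},
  {"travel": [0,0,0],"roll": 0,"hand": -1},
])

```text
time: 18.25
tool_pos: [486.0, 117.4, -2.2]
tcp_rot: [-0.001, -0.0, 1.0, -0.0]
force: [-0.7, 0.3, -1.1]
grip_width: 66.7
grip_force: 30.0
```

>>> step_arm([
  {"travel": [0,0,0.1],"roll": 0,"hand": -1},
  {"travel": [0,0,0.05],"roll": 0,"hand": -1},
  {"travel": [0,0,0],"roll": 0,"hand": -1},
])

```text
time: 18.55
tool_pos: [486.4, 117.8, -2.8]
tcp_rot: [0.0, -0.0, 1.0, 0.0]
force: [-0.5, -0.5, -0.2]
grip_width: 66.5
grip_force: 30.0
```

>>> step_arm([
  {"travel": [0,0,0],"roll": 0,"hand": 0.6},
  {"travel": [0,0,0],"roll": 0,"hand": 0.8},
  {"travel": [0,0,0],"roll": 0,"hand": 1},
  {"travel": [0,0,0],"roll": 0,"hand": 1},
  {"travel": [0,0,-1],"roll": 0,"hand": 1},
  {"travel": [0,0,-3],"roll": 0,"hand": 1},
  {"travel": [0,0,-4],"roll": 0,"hand": 1},
  {"travel": [0,0,-2],"roll": 0,"hand": 1},
  {"travel": [0,0,0],"roll": 0,"hand": 1},
])

```text
time: 19.45
tool_pos: [487.9, 118.1, 100.2]
tcp_rot: [0.003, -0.0, 1.0, 0.001]
force: [-0.2, 0.2, -0.6]
grip_width: 92.8
grip_force: 0.0
```

Run:
```python
from h import *
s=get_state();c=calibration('wrist');im=read_camera('wrist')
np.save('w10.npy',c,allow_pickle=True);cv2.imwrite('pics/w10.png',im[:,:,::-1]);print(s['tool_pos'])
```

```text
[487.85229872 118.11686811 100.18407034]
```

>>> step_arm([
  {"travel": [0,-2.5,0],"roll": 0,"hand": 1},
  {"travel": [0,-4,0],"roll": 0,"hand": 1},
  {"travel": [0,-4,0],"roll": 0,"hand": 1},
  {"travel": [-0.1,-4,0],"roll": 0,"hand": 1},
  {"travel": [-0.1,-4,0],"roll": 0,"hand": 1},
  {"travel": [-0.1,-4,0],"roll": 0,"hand": 1},
  {"travel": [-0.1,-4,0],"roll": 0,"hand": 1},
  {"travel": [0,-4,0],"roll": 0,"hand": 1},
  {"travel": [0,-3,0],"roll": 0,"hand": 1},
  {"travel": [0,-2,0],"roll": 0,"hand": 1},
])

```text
time: 20.5
tool_pos: [489.4, -239.8, 95.7]
tcp_rot: [-0.001, 0.001, 1.0, 0.0]
force: [0.1, 0.1, 0.0]
grip_width: 93.1
grip_force: 0.0
```

>>> step_arm([
  {"travel": [0,0,0],"roll": 0,"hand": 1},
  {"travel": [0,0,0],"roll": 0,"hand": 1},
])

```text
time: 20.7
tool_pos: [489.8, -236.8, 96.0]
tcp_rot: [-0.001, 0.0, 1.0, 0.001]
force: [0.1, 0.2, 0.1]
grip_width: 93.1
grip_force: 0.0
```

Run:
```python
from h import *
s=get_state();c=calibration('wrist');im=read_camera('wrist')
np.save('w11.npy',c,allow_pickle=True);cv2.imwrite('pics/w11.png',im[:,:,::-1]);print(s['tool_pos'])
w8=cv2.imread('pics/w10.png');w9=cv2.imread('pics/w11.png')
cv2.imwrite('pics/v11.png',np.hstack([cv2.resize(w8[130:350,200:440],(400,367)),cv2.resize(w9[130:350,200:440],(400,367))]))
```

```text
[ 489.84309879 -236.80419198   95.95424473]
```

View pics/v11.png

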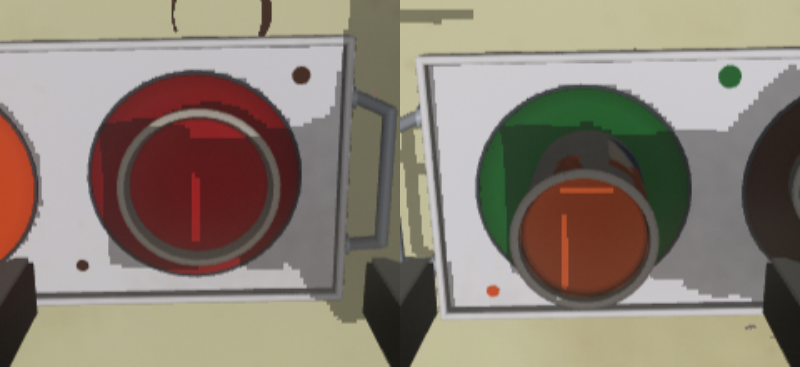

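The dish now stands in the red saucer (crop centres 198,188 and 194,173). The tin's rim is at crop (184,239) over the green saucer at (184,183).

Run:
```python
from h import *
a=np.load('w10.npy',allow_pickle=True).item();b=np.load('w11.npy',allow_pickle=True).item()
f=lambda u,v:(200+.6*u,130+.6*v)
print('dish',ray(a,f(198.5,188),34),'saucR',ray(a,f(194.5,173),12)); print('tin',ray(b,f(184,239),84),'saucG',ray(b,f(184,183),12))
```

```text
dish [485.93989326 118.18710137  34.        ] saucR [485.57420048 116.38203809  12.        ]
tin [ 489.37930379 -241.67479987   84.        ] saucG [ 490.47163089 -243.27970221   12.        ]
```

>>> step_arm([
  {"travel": [0,-0.4,0],"roll": 0,"hand": 1},
  {"travel": [0,0,2],"roll": 0,"hand": 1},
  {"travel": [0,0,2],"roll": 0,"hand": 1},
  {"travel": [0,0,2],"roll": 0,"hand": 1},
  {"travel": [0,0,1.7],"roll": 0,"hand": 1},
  {"travel": [0,0,0],"roll": 0,"hand": 0.5},
  {"travel": [0,0,0],"roll": 0,"hand": 0.2},
  {"travel": [0,0,0],"roll": 0,"hand": 0.2},
  {"travel": [0,0,0],"roll": 0,"hand": 0.2},
  {"travel": [0,0,0],"roll": 0,"hand": -1},
])

```text
time: 21.75
tool_pos: [491.0, -241.4, 20.7]
tcp_rot: [0.001, -0.0, 1.0, -0.0]
force: [-0.1, 0.1, -0.2]
grip_width: 57.9
grip_force: 0.0
```

>>> step_arm([
  {"travel": [0,0,0],"roll": 0,"hand": -1},
  {"travel": [0,0,0],"roll": 0,"hand": -1},
  {"travel": [0,0,0],"roll": 0,"hand": -1},
  {"travel": [0,0,0],"roll": 0,"hand": -1},
])

```text
time: 22.15
tool_pos: [490.9, -241.6, 20.4]
tcp_rot: [0.0, -0.0, 1.0, -0.0]
force: [-0.5, -0.4, 5.4]
grip_width: 50.2
grip_force: 30.0
```

>>> step_arm([
  {"travel": [0,0,-1],"roll": 0,"hand": -1},
  {"travel": [0,0,-2],"roll": 0,"hand": -1},
  {"travel": [0,0,-1],"roll": 0,"hand": -1},
  {"travel": [0,1,0],"roll": 0,"hand": -1},
  {"travel": [0,2,0],"roll": 0,"hand": -1},
  {"travel": [0.1,3,0],"roll": 0,"hand": -1},
  {"travel": [0,3,0],"roll": 0,"hand": -1},
  {"travel": [0,3,0],"roll": 0,"hand": -1},
  {"travel": [0,3,0],"roll": 0,"hand": -1},
  {"travel": [0,3,0],"roll": 0,"hand": -1},
])

```text
time: 23.15
tool_pos: [488.7, -59.3, 59.4]
tcp_rot: [-0.0, -0.001, 1.0, 0.0]
force: [0.8, -0.2, -2.5]
grip_width: 49.8
grip_force: 30.0
```

>>> step_arm([
  {"travel": [0,3,0],"roll": 0,"hand": -1},
  {"travel": [0,2,0],"roll": 0,"hand": -1},
  {"travel": [0,0.8,0],"roll": 0,"hand": -1},
  {"travel": [0,0,0],"roll": 0,"hand": -1},
  {"travel": [0,0,1.5],"roll": 0,"hand": -1},
  {"travel": [0,0,1.2],"roll": 0,"hand": -1},
  {"travel": [0,0,0.7],"roll": 0,"hand": -1},
  {"travel": [0,0,0.4],"roll": 0,"hand": -1},
  {"travel": [0,0,0],"roll": 0,"hand": -1},
])

```text
time: 24.05
tool_pos: [489.1, -3.8, 21.4]
tcp_rot: [-0.001, 0.0, 1.0, -0.0]
force: [-0.7, -0.5, -1.7]
grip_width: 49.9
grip_force: 30.0
```

>>> step_arm([
  {"travel": [0,0,0.1],"roll": 0,"hand": -1},
  {"travel": [0,0,0.1],"roll": 0,"hand": -1},
  {"travel": [0,0,0],"roll": 0,"hand": -1},
])

```text
time: 24.35
tool_pos: [489.7, -3.4, 20.4]
tcp_rot: [0.0, -0.0, 1.0, -0.0]
force: [-1.5, 1.0, 1.2]
grip_width: 49.9
grip_force: 30.0
```

>>> step_arm([
  {"travel": [0,0,0],"roll": 0,"hand": 0.3},
  {"travel": [0,0,0],"roll": 0,"hand": 0.5},
  {"travel": [0,0,0],"roll": 0,"hand": 0.7},
  {"travel": [0,0,0],"roll": 0,"hand": 0.7},
  {"travel": [0,0,-2],"roll": 0,"hand": 0.7},
  {"travel": [0,0,-2],"roll": 0,"hand": 0.7},
  {"travel": [0,0,-3],"roll": 0,"hand": 0.7},
  {"travel": [0,0,-0.8],"roll": 0,"hand": 0.7},
  {"travel": [0,0,0],"roll": 0,"hand": 0.7},
])

```text
time: 25.25
tool_pos: [490.2, -3.2, 98.9]
tcp_rot: [0.001, -0.0, 1.0, 0.0]
force: [-0.5, -0.4, -0.3]
grip_width: 79.5
grip_force: 0.0
```

Run:
```python
from h import *
s=get_state();c=calibration('wrist');im=read_camera('wrist')
np.save('w12.npy',c,allow_pickle=True);cv2.imwrite('pics/w12.png',im[:,:,::-1]);print(s['tool_pos'])
```

```text
[490.17221265  -3.19665184  98.90971041]
```

>>> step_arm([
  {"travel": [0,-2,0],"roll": 0,"hand": 0.6},
  {"travel": [0,-3,0],"roll": 0,"hand": 0.6},
  {"travel": [0,-3,0],"roll": 0,"hand": 0.6},
  {"travel": [0,-3,0],"roll": 0,"hand": 0.6},
  {"travel": [0,-1.4,0],"roll": 0,"hand": 0.6},
  {"travel": [0,0,3],"roll": 0,"hand": 0.6},
  {"travel": [0,0,2],"roll": 0,"hand": 0.6},
  {"travel": [0,0,0],"roll": 0,"hand": 0.6},
  {"travel": [0,0,0],"roll": 0,"hand": 0.6},
])

```text
time: 26.2
tool_pos: [488.9, -126.6, 47.4]
tcp_rot: [-0.001, -0.001, 1.0, 0.0]
force: [-0.1, 0.4, 0.1]
grip_width: 74.4
grip_force: 0.0
```

Run:
```python
from h import *
s=get_state();c=calibration('wrist');im=read_camera('wrist')
np.save('w13.npy',c,allow_pickle=True);cv2.imwrite('pics/w13.png',im[:,:,::-1]);print(s['tool_pos'],s['grip_width'])
w8=cv2.imread('pics/w12.png');w9=cv2.imread('pics/w13.png')
cv2.imwrite('pics/v13.png',np.hstack([cv2.resize(w8[130:350,200:440],(400,367)),cv2.resize(w9[130:350,200:440],(400,367))]))
```

```text
[ 488.94897218 -126.64858229   47.36487228] 74.39453722582981
```

View pics/v13.png

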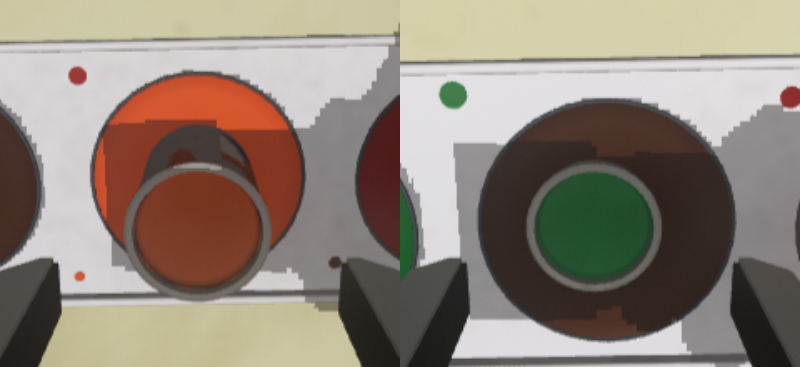

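Run:
```python
from h import *
a=np.load('w12.npy',allow_pickle=True).item();b=np.load('w13.npy',allow_pickle=True).item()
f=lambda u,v:(200+.6*u,130+.6*v)
print('tin',ray(a,f(198,231),84),'saucO',ray(a,f(198,174),12)); print('lid',ray(b,f(194,226),22),'saucB',ray(b,f(207,219),12))
```

```text
tin [487.98705789  -3.3033813   84.        ] saucO [487.8123546  -3.4520776  12.       ]
lid [ 488.70208666 -128.2142173    22.        ] saucB [ 489.5470387  -123.41988608   12.        ]
```

>>> step_arm([
  {"travel": [0,0,2],"roll": 0,"hand": 0.6},
  {"travel": [0,0,2],"roll": 0,"hand": 0.6},
  {"travel": [0,0,1],"roll": 0,"hand": 0.6},
  {"travel": [0,0,0.5],"roll": 0,"hand": 0.6},
  {"travel": [0,0,0],"roll": 0,"hand": 0.6},
  {"travel": [0,0,0],"roll": 0,"hand": 0.6},
])

```text
time: 26.85
tool_pos: [489.8, -127.3, -6.5]
tcp_rot: [0.0, -0.0, 1.0, -0.0]
force: [0.8, 0.1, -0.1]
grip_width: 74.6
grip_force: 0.0
```

>>> step_arm([
  {"travel": [0,0,0.2],"roll": 0,"hand": 0.6},
  {"travel": [0,0,0.2],"roll": 0,"hand": 0.6},
  {"travel": [0,0,0],"roll": 0,"hand": 0.6},
  {"travel": [0,0,0],"roll": 0,"hand": 0.6},
])

```text
time: 27.25
tool_pos: [489.5, -127.3, -11.0]
tcp_rot: [0.0, -0.0, 1.0, -0.0]
force: [-0.7, 0.1, -0.1]
grip_width: 74.1
grip_force: 0.0
```

>>> step_arm([
  {"travel": [0,0,0],"roll": 0,"hand": 0.3},
  {"travel": [0,0,0],"roll": 0,"hand": 0.2},
  {"travel": [0,0,0],"roll": 0,"hand": 0.15},
  {"travel": [0,0,0],"roll": 0,"hand": 0.1},
  {"travel": [0,0,0],"roll": 0,"hand": -1},
  {"travel": [0,0,0],"roll": 0,"hand": -1},
  {"travel": [0,0,0],"roll": 0,"hand": -1},
])

```text
time: 27.95
tool_pos: [489.5, -127.3, -11.1]
tcp_rot: [0.0, -0.0, 1.0, -0.0]
force: [-0.3, 0.5, 0.7]
grip_width: 46.3
grip_force: 30.0
```

>>> step_arm([
  {"travel": [0,0,-0.5],"roll": 0,"hand": -1},
  {"travel": [0,0,-1],"roll": 0,"hand": -1},
  {"travel": [0,0,-1.5],"roll": 0,"hand": -1},
  {"travel": [0,0,0],"roll": 0,"hand": -1},
])

```text
time: 28.35
tool_pos: [490.4, -127.5, 20.8]
tcp_rot: [0.001, -0.0, 1.0, -0.0]
force: [0.4, -0.2, -1.1]
grip_width: 46.4
grip_force: 30.0
```

Run:
```python
from h import *
s=get_state();print(s['tool_pos'],s['grip_width'],s['grip_force'])
im=read_camera('wrist')[130:350,200:440,::-1];b=read_camera('side')[260:370,260:380,::-1]
cv2.imwrite('pics/v14.png',np.hstack([cv2.resize(im,(400,367)),cv2.resize(b,(400,367))]))
```

```text
[ 490.39522526 -127.52031103   20.83233284] 46.44911798055952 29.999440599981426
```

View pics/v14.png

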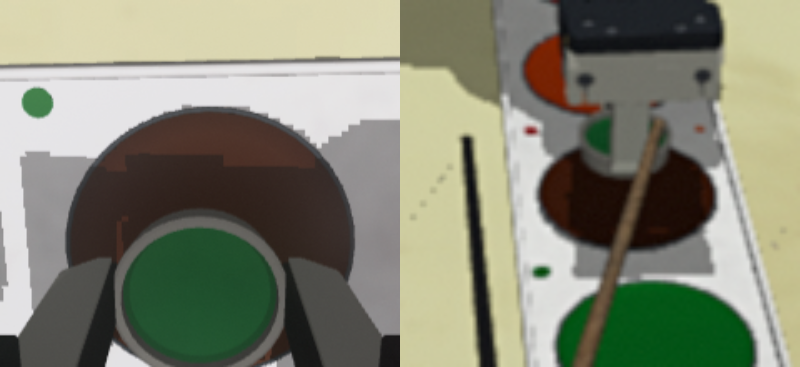

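The lid is gripped level at crop (200,288). I've now viewed 15 pictures, one over the limit of 14, so I'll work only from numbers from here on. First I'll check that the leaning stick is clear of the gripper.

Run:
```python
from h import *
t=calibration('top');s=calibration('side')
def line(c,uv):
    d=rot(c['attitude'])@np.linalg.solve(c['camera_matrix'],[*uv,1.]);return np.array(c['origin']),d/np.linalg.norm(d)
def tri(a,b):
    (o1,d1),(o2,d2)=line(t,a),line(s,b)
    k=np.linalg.lstsq(np.c_[d1,-d2],o2-o1,rcond=None)[0];p,q=o1+k[0]*d1,o2+k[1]*d2
    return ((p+q)/2).round(),np.linalg.norm(p-q).round()
print('black top',tri((522,279),(280,301)),'brown top',tri((614,228),(337,297)),'brown alt',tri((536,251),(337,297)),tri((566,264),(337,297)))
print(ray(t,(522,279),0),ray(t,(566,264),0),ray(t,(536,251),0),ray(t,(603,275),80))
```

```text
black top (array([ 408., -248.,  141.]), np.float64(1.0)) brown top (array([ 477., -367.,  229.]), np.float64(3.0)) brown alt (array([ 472., -270.,  158.]), np.float64(34.0)) (array([ 456., -309.,  185.]), np.float64(55.0))
[ 419.49966461 -297.22707448    0.        ] [ 447.22468018 -386.07967405    0.        ] [ 474.37590168 -329.04842389    0.        ] [ 417.41666497 -416.95176857   80.        ]
```

>>> step_arm([
  {"travel": [0,-1,0],"roll": 0,"hand": -1},
  {"travel": [-0.1,-2,0],"roll": 0,"hand": -1},
  {"travel": [-0.1,-2.5,0],"roll": 0,"hand": -1},
  {"travel": [-0.1,-2.5,0],"roll": 0,"hand": -1},
  {"travel": [-0.05,-2,0],"roll": 0,"hand": -1},
  {"travel": [0,-1,0],"roll": 0,"hand": -1},
  {"travel": [0,-0.55,0],"roll": 0,"hand": -1},
  {"travel": [0,0,0],"roll": 0,"hand": -1},
  {"travel": [0,0,0],"roll": 0,"hand": -1},
])

```text
time: 29.35
tool_pos: [493.0, -241.8, 18.8]
tcp_rot: [-0.0, -0.001, 1.0, 0.0]
force: [1.0, 0.0, -1.1]
grip_width: 46.2
grip_force: 30.0
```

>>> step_arm([
  {"travel": [0,0,1],"roll": 0,"hand": -1},
  {"travel": [0,0,1],"roll": 0,"hand": -1},
  {"travel": [0,0,0],"roll": 0,"hand": -1},
  {"travel": [0,0,0],"roll": 0,"hand": -1},
])

```text
time: 29.75
tool_pos: [492.7, -242.3, -1.7]
tcp_rot: [-0.001, -0.001, 1.0, 0.0]
force: [0.0, 0.5, -0.2]
grip_width: 46.7
grip_force: 30.0
```

```bash
cat > seg.py <<'E'
from h import *
def seg(im,lo,hi,roi,k=3):
    u0,u1,v0,v1=roi
    h=cv2.cvtColor(im[v0:v1,u0:u1],cv2.COLOR_RGB2HSV);m=cv2.inRange(h,np.array(lo),np.array(hi))
    n,l,st,ce=cv2.connectedComponentsWithStats(m)
    return [(st[i,4],(ce[i]+[u0,v0]).round(1),(st[i,:4]+[u0,v0,0,0])) for i in 1+np.argsort(-st[1:,4])[:k]]
E
python3 - <<'E'
from seg import *
s=get_state();c=calibration('wrist');im=read_camera('wrist')
np.save('w15.npy',c,allow_pickle=True);cv2.imwrite('pics/w15.png',im[:,:,::-1]);print(s['tool_pos'],s['force'])
for n,v in (('bright green',(55,60,85)),('any green',(55,60,20))):
  for r in seg(im,v,(90,255,255),(150,490,100,345)): print(n,r)
E
```

```text
[ 492.7143283  -242.27971801   -1.71855356] [ 1.55829194e-04  5.44442326e-01 -1.71299162e-01]
bright green (np.int32(3119), array([318.6, 224.3]), array([242, 205, 148,  37]))
bright green (np.int32(265), array([449.3, 192.1]), array([439, 184,  21,  16]))
bright green (np.int32(26), array([255.4, 281.8]), array([254, 279,   4,   7]))
any green (np.int32(9933), array([313.6, 248.4]), array([223, 205, 187, 104]))
any green (np.int32(5835), array([319.5, 306.1]), array([274, 266,  92,  79]))
any green (np.int32(328), array([449.1, 193.7]), array([439, 184,  21,  20]))
```

Run:
```python
from seg import *
c=np.load('w15.npy',allow_pickle=True).item()
im=cv2.imread('pics/w15.png')[:,:,::-1].copy()
for r in seg(im,(55,60,20),(90,255,255),(268,372,255,400)): print(r)
for z in (27,30):
    l=ray(c,(274,306),z);r=ray(c,(366,306),z);n=ray(c,(320,266),z);R_=(r[1]-l[1])/2
    print(z,'R',R_,'lid centre x',n[0]+R_,'y',(l[1]+r[1])/2)
n=ray(c,(316,205),12);l=ray(c,(223,250),12);r=ray(c,(410,250),12);print('saucer',(r[1]-l[1])/2,n[0]+(r[1]-l[1])/2,(l[1]+r[1])/2)
```

```text
(np.int32(5903), array([319.5, 306.6]), array([274, 266,  92,  82]))
(np.int32(2155), array([318.5, 356.1]), array([268, 325, 104,  45]))
(np.int32(589), array([280.3, 265. ]), array([268, 255,  49,  34]))
27 R 21.387784126125496 lid centre x 494.3479022959505 y -241.73436385669504
30 R 20.995542711087822 lid centre x 492.8588493238321 y -241.7396175634787
saucer 45.418593086065826 493.4316229110583 -243.44505684623516
```

>>> step_arm([
  {"travel": [0,0,0.5],"roll": 0,"hand": -1},
  {"travel": [0,0,0.2],"roll": 0,"hand": -1},
  {"travel": [0,0,0.1],"roll": 0,"hand": -1},
  {"travel": [0,0,0],"roll": 0,"hand": -1},
  {"travel": [0,0,0],"roll": 0,"hand": -1},
])

```text
time: 30.3
tool_pos: [493.0, -242.8, -9.0]
tcp_rot: [0.0, -0.0, 1.0, -0.0]
force: [-0.1, 0.1, -0.2]
grip_width: 46.2
grip_force: 30.0
```

>>> step_arm([
  {"travel": [0,0,0.1],"roll": 0,"hand": -1},
  {"travel": [0,0,0],"roll": 0,"hand": -1},
])

```text
time: 30.5
tool_pos: [493.1, -242.8, -10.1]
tcp_rot: [0.0, -0.0, 1.0, -0.0]
force: [0.5, -0.3, 0.2]
grip_width: 46.3
grip_force: 30.0
```

>>> step_arm([
  {"travel": [0,0,0.1],"roll": 0,"hand": -1},
  {"travel": [0,0,0],"roll": 0,"hand": -1},
])

```text
time: 30.7
tool_pos: [493.1, -242.8, -11.0]
tcp_rot: [0.0, -0.0, 1.0, -0.0]
force: [-0.1, 0.2, -0.2]
grip_width: 46.6
grip_force: 30.0
```

>>> step_arm([
  {"travel": [0,0,0],"roll": 0,"hand": 0.2},
  {"travel": [0,0,0],"roll": 0,"hand": 0.3},
  {"travel": [0,0,0],"roll": 0,"hand": 0.5},
  {"travel": [0,0,0],"roll": 0,"hand": 0.5},
  {"travel": [0,0,-1],"roll": 0,"hand": 0.6},
  {"travel": [0,0,-2],"roll": 0,"hand": 1},
  {"travel": [0,0,-4],"roll": 0,"hand": 1},
  {"travel": [0,0,-4],"roll": 0,"hand": 1},
  {"travel": [0,0,0],"roll": 0,"hand": 1},
  {"travel": [0,0,0],"roll": 0,"hand": 1},
])

```text
time: 31.7
tool_pos: [493.5, -243.0, 100.4]
tcp_rot: [0.001, -0.0, 1.0, -0.001]
force: [-1.2, 0.5, -0.8]
grip_width: 93.4
grip_force: 0.0
```

Run:
```python
from seg import *
s=get_state();c=calibration('wrist');im=read_camera('wrist');cv2.imwrite('pics/w16.png',im[:,:,::-1])
print(s['tool_pos'],s['grip_width'])
for r in seg(im,(55,60,20),(90,255,255),(200,440,130,345),4):
    u0,v0,w,h=r[2]; print(r, 'paint@20',ray(c,(u0+w/2-.5,v0+h/2-.5),20).round(1),'rim@12',ray(c,(u0+w/2-.5,v0+h/2-.5),12).round(1))
```

```text
[ 493.52286216 -243.03954527  100.37237642] 93.41645002645132
(np.int32(8166), array([317.6, 234.1]), array([257, 176, 124, 120])) paint@20 [ 490.2 -243.6   20. ] rim@12 [ 492.5 -243.7   12. ]
(np.int32(2463), array([319.9, 238.7]), array([292, 212,  57,  55])) paint@20 [ 492.9 -242.5   20. ] rim@12 [ 495.2 -242.5   12. ]
(np.int32(144), array([405.6, 169.2]), array([399, 163,  14,  13])) paint@20 [ 442.  -182.9   20. ] rim@12 [ 442.8 -181.2   12. ]
```

>>> step_arm([
  {"travel": [0,2,0],"roll": 0,"hand": 1},
  {"travel": [0,3.5,0],"roll": 0,"hand": 1},
  {"travel": [0,3.5,0],"roll": 0,"hand": 1},
  {"travel": [0,3.5,0],"roll": 0,"hand": 1},
  {"travel": [0,3.5,0],"roll": 0,"hand": 1},
  {"travel": [0.2,3.5,0],"roll": 0,"hand": 1},
  {"travel": [0.2,3.5,0],"roll": 0,"hand": 1},
  {"travel": [0.2,3.5,0],"roll": 0,"hand": 1},
  {"travel": [0.3,3.5,0],"roll": 0,"hand": 1},
  {"travel": [0.3,3.5,0],"roll": 0,"hand": 1},
])

```text
time: 32.75
tool_pos: [479.7, 93.4, 97.7]
tcp_rot: [-0.001, -0.0, 1.0, -0.0]
force: [0.8, 0.9, -0.1]
grip_width: 92.7
grip_force: 0.0
```

>>> step_arm([
  {"travel": [0.3,3.5,0],"roll": 0,"hand": 1},
  {"travel": [0.4,3.5,0],"roll": 0,"hand": 1},
  {"travel": [0.4,3.5,0],"roll": 0,"hand": 1},
  {"travel": [0.4,3.5,0],"roll": 0,"hand": 1},
  {"travel": [0.4,3.5,0],"roll": 0,"hand": 1},
  {"travel": [0.4,3.5,0],"roll": 0,"hand": 1},
  {"travel": [0.3,3.5,0],"roll": 0,"hand": 1},
  {"travel": [0.2,3.5,0],"roll": 0,"hand": 1},
  {"travel": [0,0,0],"roll": 0,"hand": 1},
  {"travel": [0,0,0],"roll": 0,"hand": 1},
])

```text
time: 33.75
tool_pos: [451.7, 372.1, 97.4]
tcp_rot: [-0.001, -0.001, 1.0, -0.001]
force: [-0.1, -0.3, 0.8]
grip_width: 92.8
grip_force: 0.0
```

>>> step_arm([
  {"travel": [-0.1,1.3,0],"roll": 0,"hand": 1},
  {"travel": [0,0,0],"roll": 0,"hand": 1},
  {"travel": [0,0,2],"roll": 0,"hand": 1},
  {"travel": [0,0,3],"roll": 0,"hand": 1},
  {"travel": [0,0,3],"roll": 0,"hand": 1},
  {"travel": [0,0,1.6],"roll": 0,"hand": 1},
  {"travel": [0,0,0],"roll": 0,"hand": 1},
  {"travel": [0,0,0],"roll": 0,"hand": 0.5},
  {"travel": [0,0,0],"roll": 0,"hand": 0.3},
  {"travel": [0,0,0],"roll": 0,"hand": 0.3},
])

```text
time: 34.75
tool_pos: [454.3, 385.6, 4.1]
tcp_rot: [0.001, -0.0, 1.0, 0.001]
force: [-0.4, 0.9, -0.1]
grip_width: 73.1
grip_force: 0.0
```

>>> step_arm([
  {"travel": [0,0,0],"roll": 0,"hand": -1},
  {"travel": [0,0,0],"roll": 0,"hand": -1},
  {"travel": [0,0,0],"roll": 0,"hand": -1},
  {"travel": [0,0,0],"roll": 0,"hand": -1},
])

```text
time: 35.15
tool_pos: [454.0, 385.3, 3.4]
tcp_rot: [0.0, -0.0, 1.0, 0.0]
force: [-1.1, -1.7, 6.1]
grip_width: 55.5
grip_force: 30.0
```

>>> step_arm([
  {"travel": [0,0,-1],"roll": 0,"hand": -1},
  {"travel": [0,0,-2],"roll": 0,"hand": -1},
  {"travel": [0,0,-3],"roll": 0,"hand": -1},
  {"travel": [0,0,-3],"roll": 0,"hand": -1},
  {"travel": [0,0,-2],"roll": 0,"hand": -1},
  {"travel": [-0.1,-1,0],"roll": 0,"hand": -1},
  {"travel": [-0.2,-2,0],"roll": 0,"hand": -1},
  {"travel": [-0.2,-3,0],"roll": 0,"hand": -1},
  {"travel": [-0.2,-3,0],"roll": 0,"hand": -1},
  {"travel": [-0.2,-3,0],"roll": 0,"hand": -1},
])

```text
time: 36.15
tool_pos: [461.7, 261.6, 111.5]
tcp_rot: [-0.001, 0.0, 1.0, -0.001]
force: [0.8, -0.3, -1.9]
grip_width: 55.5
grip_force: 30.0
```

>>> step_arm([
  {"travel": [-0.2,-3,0],"roll": 0,"hand": -1},
  {"travel": [-0.2,-3,0],"roll": 0,"hand": -1},
  {"travel": [-0.2,-3,0],"roll": 0,"hand": -1},
  {"travel": [-0.2,-3,0],"roll": 0,"hand": -1},
  {"travel": [-0.2,-3,0],"roll": 0,"hand": -1},
  {"travel": [-0.2,-3,0],"roll": 0,"hand": -1},
  {"travel": [-0.2,-3,0],"roll": 0,"hand": -1},
  {"travel": [-0.2,-3,0],"roll": 0,"hand": -1},
  {"travel": [-0.2,-3,0],"roll": 0,"hand": -1},
  {"travel": [-0.2,-3,0],"roll": 0,"hand": -1},
])

```text
time: 37.15
tool_pos: [480.7, -37.5, 111.7]
tcp_rot: [-0.002, 0.0, 1.0, -0.0]
force: [1.1, -0.1, -1.0]
grip_width: 55.5
grip_force: 30.0
```

>>> step_arm([
  {"travel": [-0.2,-3,0],"roll": 0,"hand": -1},
  {"travel": [-0.2,-3,0],"roll": 0,"hand": -1},
  {"travel": [-0.2,-2,0],"roll": 0,"hand": -1},
  {"travel": [0,-0.8,0],"roll": 0,"hand": -1},
  {"travel": [0,0,0],"roll": 0,"hand": -1},
  {"travel": [0,0,0],"roll": 0,"hand": -1},
])

```text
time: 37.75
tool_pos: [488.1, -122.1, 112.4]
tcp_rot: [-0.001, -0.0, 1.0, 0.0]
force: [-0.2, 0.2, -0.3]
grip_width: 55.4
grip_force: 30.0
```

>>> step_arm([
  {"travel": [-0.25,-0.1,2],"roll": 0,"hand": -1},
  {"travel": [0,0,3],"roll": 0,"hand": -1},
  {"travel": [0,0,3],"roll": 0,"hand": -1},
  {"travel": [0,0,1],"roll": 0,"hand": -1},
  {"travel": [0,0,0.7],"roll": 0,"hand": -1},
  {"travel": [0,0,0.3],"roll": 0,"hand": -1},
  {"travel": [0,0,0],"roll": 0,"hand": -1},
  {"travel": [0,0,0],"roll": 0,"hand": -1},
])

```text
time: 38.55
tool_pos: [492.0, -123.8, 13.8]
tcp_rot: [0.001, -0.0, 1.0, -0.0]
force: [-0.4, -0.1, -0.4]
grip_width: 55.4
grip_force: 30.0
```

>>> step_arm([
  {"travel": [0,0,0.2],"roll": 0,"hand": -1},
  {"travel": [0,0,0.15],"roll": 0,"hand": -1},
  {"travel": [0,0,0],"roll": 0,"hand": -1},
])

```text
time: 38.85
tool_pos: [491.5, -123.8, 9.5]
tcp_rot: [0.0, -0.0, 1.0, -0.0]
force: [-0.6, 0.3, -1.5]
grip_width: 55.5
grip_force: 30.0
```

>>> step_arm([
  {"travel": [0,0,0.1],"roll": 0,"hand": -1},
  {"travel": [0,0,0],"roll": 0,"hand": -1},
])

```text
time: 39.05
tool_pos: [491.6, -123.8, 8.5]
tcp_rot: [0.0, -0.0, 1.0, -0.0]
force: [-0.0, 0.2, -0.4]
grip_width: 55.5
grip_force: 30.0
```

>>> step_arm([
  {"travel": [0,0,0.05],"roll": 0,"hand": -1},
  {"travel": [0,0,0],"roll": 0,"hand": -1},
])

```text
time: 39.25
tool_pos: [491.7, -123.9, 8.4]
tcp_rot: [0.0, -0.0, 1.0, -0.0]
force: [-0.4, -0.0, 7.1]
grip_width: 55.7
grip_force: 30.0
```

>>> step_arm([
  {"travel": [0,0,0],"roll": 0,"hand": 0.4},
  {"travel": [0,0,0],"roll": 0,"hand": 0.6},
  {"travel": [0,0,0],"roll": 0,"hand": 0.8},
  {"travel": [0,0,0],"roll": 0,"hand": 0.8},
  {"travel": [0,0,-2],"roll": 0,"hand": 0.8},
  {"travel": [0,0,-3],"roll": 0,"hand": 1},
  {"travel": [0,0,-4],"roll": 0,"hand": 1},
  {"travel": [0,0,-2],"roll": 0,"hand": 1},
  {"travel": [0,0,0],"roll": 0,"hand": 1},
  {"travel": [0,0,0],"roll": 0,"hand": 1},
])

```text
time: 40.25
tool_pos: [491.5, -123.8, 118.0]
tcp_rot: [0.0, -0.0, 1.0, -0.0]
force: [-0.9, 0.3, -0.2]
grip_width: 92.4
grip_force: 0.0
```

Run:
```python
from seg import *
s=get_state();c=calibration('wrist');im=read_camera('wrist');cv2.imwrite('pics/w17.png',im[:,:,::-1])
print(s['tool_pos'],s['grip_width'],s['time'])
def ctr(r): u,v,w,h=r[2];return u+w/2-.5,v+h/2-.5
for r in seg(im,(95,80,20),(125,255,255),(200,440,130,345),2): print('blue',r,ray(c,ctr(r),64).round(1))
for r in seg(im,(0,80,20),(20,255,255),(220,420,130,345),3): print('brown',r,'@12',ray(c,ctr(r),12).round(1),'@60',ray(c,ctr(r),60).round(1))
a=cv2.imread('pics/top0.png')[:,:,::-1].copy();b=read_camera('top');cv2.imwrite('pics/top17.png',b[:,:,::-1])
d=np.abs(a.astype(int)-b).max(2)[170:222,150:206];print('bottle diff',(d>25).sum())
t=calibration('top')
for n,lo,hi,roi,z in (('pail rim',(100,80,20),(125,255,255),(400,480,190,280),64),('tin',(3,150,120),(14,255,255),(340,410,190,280),82),('dish',(0,150,50),(5,255,255),(280,345,210,285),30),('lid',(60,60,30),(90,255,255),(460,530,200,275),12)):
    for r in seg(b,lo,hi,roi,2): print(n,r,ray(t,ctr(r),z).round(1))
```

```text
[ 491.5036664  -123.75841541  117.96159581] 92.3726974230964 40.25
blue (np.int32(861), array([318.4, 239.7]), array([277, 209,  85,  81])) [ 490.  -123.8   64. ]
blue (np.int32(14), array([329.3, 286.7]), array([324, 285,  11,   4])) [ 517.1 -116.9   64. ]
brown (np.int32(3700), array([327.1, 206.9]), array([261, 174, 117,  92])) @12 [ 482.  -123.9   12. ] @60 [ 470.7 -123.8   60. ]
brown (np.int32(2608), array([323.5, 243. ]), array([290, 216,  63,  61])) @12 [ 504.  -122.3   12. ] @60 [ 489.1 -122.5   60. ]
brown (np.int32(405), array([415.6, 232.7]), array([410, 203,  10,  60])) @12 [492.7 -47.5  12. ] @60 [479.6 -59.7  60. ]
bottle diff 0
pail rim (np.int32(63), array([439. , 250.6]), array([426, 243,  27,  12])) [ 474.9 -124.3   64. ]
pail rim (np.int32(30), array([440.3, 226.4]), array([432, 225,  17,   5])) [ 515.6 -128.3   64. ]
tin (np.int32(956), array([370.6, 248. ]), array([349, 223,  47,  46])) [480.7   2.1  82. ]
tin (np.int32(381), array([375. , 240.8]), array([364, 231,  23,  21])) [489.   -3.7  82. ]
dish (np.int32(682), array([310.1, 247.3]), array([296, 233,  29,  29])) [487.9 117.7  30. ]
dish (np.int32(578), array([314.1, 250.2]), array([288, 226,  47,  46])) [485.  115.8  30. ]
lid (np.int32(483), array([489.5, 254. ]), array([471, 241,  41,  24])) [ 471.8 -236.3   12. ]
lid (np.int32(129), array([493.6, 246.1]), array([485, 241,  19,  11])) [ 484.5 -243.    12. ]
```

```bash
python3 -c "
from bench import *
print(close_job())"
```

```text
the job is handed in; nothing more can be done
None
```

The job is handed in at about 40 s: by camera measurement all four paints stand within about 3 mm of the centre of their own-colour saucers and the green bottle has not moved, but the judge returned no verdict, and I viewed 15 pictures against the limit of 14.

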